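Fill the spice caddy

ROBOT

A 6-joint arm with a two-finger parallel gripper is mounted at the origin on the work surface. World frame = base frame: x ahead of the robot, y to its left, z up, the work surface at z = 0. Lengths are in mm, angles in rad, forces in N, time in s.
With the tool pointing down it reaches from about 275 to 1000 mm from the base axis. Payload 8.4 kg.
Tool frame: the origin (TCP) lies at the very end of the fingers, on their centre line; the grasp point (between the pads) lies 19 mm behind it; z points along the fingers, y is the direction in which the jaws open and shut (so a half turn about z gives the same grasp; the last joint's range is limited). The gripper opens to 85 mm and grips with 20 to 120 N. Pads are 22 mm wide; open, the fingers measure 114 mm over their backs; the gripper's body (76 mm by 85 mm) begins 54 mm behind the grasp point. The pads swing forward as they close: fully open they stand 13 mm farther back than shut.
Start: joints at [-1.229, 0.353, 1.633, -0, 1.155, -0.002], TCP at [210.666, -588.428, 231.281] pointing down, gripper open.
Joint ranges: [-2.63, 2.63], [-0.92, 2.1], [0.06, 2.66], [-1.3, 4.44], [0, 2.69], [-3.02, 3.02]. Speed limits (rad/s): [2.22, 2.22, 2.79, 3.14, 3.14, 3.14].

INTERFACE

Orientations are given as [roll, pitch, yaw] about the fixed x, y, z axes, in that order (R = Rz(yaw) Ry(pitch) Rx(roll)).
In Python, from rig import sense, grab_frame, get_calibration, sign_off, boxes_of, trace gives the robot as it stands.
- The arm moves only by the tool servo_tool, never from a script. Its argument "rows" is a list of rows, each a list of 3 entries, a list of its own where there are three numbers: the finger opening in mm, from 0 to 85.4, then the shift along the tool's x, y, z in mm, then the turn, a rotation vector about the tool's x, y, z in degrees. A call has 1 to 8 rows; each row shifts and turns the commanded pose from where the row before left it, along the tool's axes as they then stand; what a row does not reach is not made up. A row lasts 1/8 s, in which the tool goes at most 62.5 mm and 10.7 degrees, less where a joint would pass 70% of its speed; a pose out of reach is approached as far as the arm can. A call is refused whole if a number of a shift passes 62.5 or a number of a turn 10.7, either way. A call with a gripper value outside its range is refused whole. The fingers move at their own pace and stop on an object; "force" is the grip in N (left out, the last holds). Time passes only in rows, so rows that do not move let the fingers close. It gives the time, the measured TCP pose, the force and the opening at its end, in the units of the state.
- sense(): the state, without advancing time (a new reading comes with each control period).
- grab_frame(name): name is "scene" or "top"; returns the picture (420x560x3 uint8, blue, green, red); there is no depth.
- get_calibration(name): a dict with "intrinsics" (3x3 intrinsics, pixels), "world_to_cam" (4x4, takes a point from world to camera coordinates). Camera axes: x right, y down, z forward; pixel columns grow to the right and rows downward; lengths in mm; the calibration is good to about 2 mm. A picture is of the moment at which its call begins. get_calibration takes no time and is no camera call.
- sign_off(): hands the job in, once; it reports no verdict.
Trained networks look in the newest picture that a camera, given by its name, has taken for a name from the list of things; names that differ only in an ending like _2 or _b are one class to them, and where a whole thing is asked for, a point or a joint stands for the part that bears it (a point fixed in the world has none). Each returns a list of dicts, best first, with "conf" (0 to 1); they miss things now and then, are a little off and sometimes report something else, mostly with a low value. They report only what shows in the picture. A call takes as long as a camera call. They do not tell look-alikes from the thing itself.
- boxes_of(camera, thing): "centre" ([x, y, z] in mm, in the coordinates of the camera as it stood for that picture, good to about 4 mm: the middle of the surface that is visible of it).
- trace(camera, thing): "mask" (420x560 bool, what is visible of it).
The state is a dict: "clock": time; "qpos": joint angles; "qvel": joint speeds; "joint_efforts": joint torques, N m; "eef_pos": TCP position; "tcp_rot": TCP orientation; "contact_force": force on the tool from outside, world axes, zero at the start; "wrist_torque": the same for the moment, N m; "opening": opening from 0.0 (shut) to 1.0 (fully open).
Only numpy, scipy, OpenCV 4.12 (cv2) and the standard library are available. Lean on these libraries where they do the work, as an engineer would, in place of code of your own. Each camera call takes 0.05 s, during which the arm holds its last target. There are 200 camera calls.

TASK

Gather the four lidded spice jars into the wooden caddy, each standing upright in the round seat that fits it most closely: the smallest jar in the smallest seat, and so on up to the largest. Set the jars down gently without dropping or tipping them, and leave the two open cups that look like them standing where they are.

Things in the scene. Friction and masses are not known exactly. Their poses are not given: they have to be found in the camera images.
- jar_tiny: The tiny lidded spice jar: upright white ceramic cylinder 36 mm in diameter, 52 mm high, plus a flat wooden lid (fixed, 8 mm) with a 16 mm knob 12 mm high: 72 mm in all, under 0.4 kg. Origin: centre of its underside, z up. Grip across the cylinder, from above, any yaw, some 45 mm above the underside. Open the gripper little wider than a jar: neighbours (jars, cups) are at least 90 mm apart centre to centre.
- jar_small: The small lidded spice jar: upright white ceramic cylinder 45 mm in diameter, 60 mm high, plus a flat wooden lid (fixed, 8 mm) with a 16 mm knob 12 mm high: 80 mm in all, under 0.4 kg. Origin: centre of its underside, z up. Grip across the cylinder, from above, any yaw, some 45 mm above the underside.
- jar_medium: The medium lidded spice jar: upright white ceramic cylinder 54 mm in diameter, 68 mm high, plus a flat wooden lid (fixed, 8 mm) with a 16 mm knob 12 mm high: 88 mm in all, under 0.4 kg. Origin: centre of its underside, z up. Grip across the cylinder, from above, any yaw, some 45 mm above the underside.
- jar_large: The large lidded spice jar: upright white ceramic cylinder 63 mm in diameter, 76 mm high, plus a flat wooden lid (fixed, 8 mm) with a 16 mm knob 12 mm high: 96 mm in all, under 0.4 kg. Origin: centre of its underside, z up. Grip across the cylinder, from above, any yaw, some 45 mm above the underside.
- seat_tiny: The seat for the tiny jar: shallow round wooden dish fixed in the caddy, inner diameter 56 mm (10 mm room round the 36 mm jar), outer 66 mm, 14 mm high, inner floor 4 mm above its underside. Origin: centre of its underside, z up. The four seats stand, in shuffled order, at the corners of a 100 mm square in one fixed square dark wooden caddy, 230 x 230 mm.
- seat_small: The seat for the small jar: shallow round wooden dish fixed in the caddy, inner diameter 65 mm (10 mm room round the 45 mm jar), outer 75 mm, 14 mm high, inner floor 4 mm above its underside. Origin: centre of its underside, z up. The caddy's rim is 20 mm and its floor 10 mm above the counter; it may be left or right, and turned.
- seat_medium: The seat for the medium jar: shallow round wooden dish fixed in the caddy, inner diameter 74 mm (10 mm room round the 54 mm jar), outer 84 mm, 14 mm high, inner floor 4 mm above its underside. Origin: centre of its underside, z up.
- seat_large: The seat for the large jar: shallow round wooden dish fixed in the caddy, inner diameter 83 mm (10 mm room round the 63 mm jar), outer 93 mm, 14 mm high, inner floor 4 mm above its underside. Origin: centre of its underside, z up.
- cup_small: Look-alike, to be left alone: open white ceramic cup with no lid, 45 mm in diameter and 60 mm high, like the small jar but open at the top. Origin: centre of its underside, z up. The jars and cups stand round a clip container (56 mm across, 36 mm high) that is within 15 mm of the mean of their six positions.
- cup_medium: Look-alike, to be left alone: open white ceramic cup with no lid, 54 mm in diameter and 68 mm high, like the medium jar but open at the top. Origin: centre of its underside, z up. A shaker (40 mm high) and a brass weight (24 mm), 28 mm across, stand 56 mm either side of the clip container; not task things.
Things that resemble listed ones, but are neither listed nor needed, are in the scene too. What is shaped like the jar_large but purple, red or turquoise is not meant.

How it is judged:
By the outcome, as a careful person would: the job done as asked, in the order asked, and still so for the second after the job is handed in, with the robot touching nothing.
It also fails if it takes over 104 s, if anything falls off the work surface, if the arm or the gripper's body presses on something with over 40 N, if the wrist force passes 120 N, or if a joint passes its speed limit or range.

## Working session

There is one attempt and no reset: what is moved stays moved. The work goes in short steps, Python scripts to look and compute and a tool call to move; the robot and the scene stay as the last step left them, time stands still between calls to the robot, and variables do not carry over. Pictures are saved under pics/ and viewed, about 12 in all and at most 16, crops included, and the job is handed in when it is done.

Besides the shell and the picture viewer there is one more tool, called as name(argument=value, ...), one argument or row to a line, values as JSON. servo_tool: Moves the arm, as the interface text tells. Its arguments: {"type":"object","properties":{"rows":{"type":"array","items":{"type":"array"}},"force":{"type":"number"}},"required":["rows"]}

```bash
mkdir -p pics; cat > h.py <<'E'
import numpy as np, cv2
from rig import *
def w(cam,p):
    T=np.linalg.inv(np.array(get_calibration(cam)["world_to_cam"])); return (T@np.r_[p,1])[:3]
def pix(cam,P):
    c=get_calibration(cam); q=(np.array(c["world_to_cam"])@np.r_[P,1])[:3]; q=np.array(c["intrinsics"])@q; return q[:2]/q[2]
def ray(cam,uv,z):
    c=get_calibration(cam); T=np.linalg.inv(np.array(c["world_to_cam"])); d=T[:3,:3]@np.linalg.inv(np.array(c["intrinsics"]))@np.r_[uv,1]; o=T[:3,3]
    return o+d*(z-o[2])/d[2]
E
python3 - <<'E'
from h import *
for c in("scene","top"):
    cv2.imwrite(f"pics/{c}0.png",grab_frame(c))
for c in("top","scene"):
  for t in ["jar_tiny","jar_small","jar_medium","jar_large","cup_small","cup_medium","seat_tiny","seat_small","seat_medium","seat_large"]:
    for d in boxes_of(c,t):
        P=w(c,d["centre"]); print(c,t,round(d["conf"],2),P.round(0),pix(c,P).round(0))
s=sense();print(s["clock"],s["tcp_rot"],s["eef_pos"],s["opening"])
E
```

```text
top jar_tiny 0.51 [ 592. -265.   59.] [394. 172.]
top jar_tiny 0.18 [510. 123.  14.] [223. 207.]
top jar_small 0.9 [ 478. -269.   72.] [398. 222.]
top jar_small 0.51 [599. 175.  11.] [202. 170.]
top jar_small 0.22 [553. 255.  14.] [167. 189.]
top jar_medium 0.86 [ 442. -158.   77.] [348. 237.]
top jar_large 0.94 [359. -70.  88.] [307. 274.]
top jar_large 0.8 [469. -54.  85.] [300. 223.]
top jar_large 0.62 [ 309. -196.   84.] [366. 299.]
top jar_large 0.61 [691. -27.  85.] [289. 124.]
top jar_large 0.35 [ 476. -272.   69.] [399. 223.]
top cup_small 0.66 [593. -54.  20.] [300. 173.]
top cup_medium 0.81 [ 636. -165.   29.] [348. 155.]
top seat_tiny 0.92 [512. 123.  14.] [223. 207.]
top seat_small 0.74 [552. 259.  13.] [165. 189.]
top seat_medium 0.87 [600. 175.  13.] [202. 169.]
top seat_large 0.77 [462. 212.  16.] [184. 228.]
scene jar_tiny 0.87 [ 606. -277.   48.] [218. 306.]
scene jar_small 0.69 [ 493. -285.   48.] [180. 279.]
scene jar_medium 0.74 [ 465. -172.   59.] [214. 242.]
scene jar_medium 0.24 [598. -55.  39.] [293. 252.]
scene jar_large 0.84 [376. -82.  66.] [219. 206.]
scene jar_large 0.83 [492. -69.  62.] [255. 226.]
scene jar_large 0.61 [717. -41.  69.] [339. 265.]
scene jar_large 0.6 [ 330. -211.   63.] [164. 223.]
scene jar_large 0.44 [511. 125.  16.] [315. 209.]
scene cup_small 0.68 [597. -56.  42.] [292. 251.]
scene cup_small 0.43 [462. 217.  20.] [323. 185.]
scene cup_medium 0.7 [ 643. -171.   44.] [270. 288.]
scene seat_tiny 0.95 [509. 127.  20.] [315. 207.]
scene seat_tiny 0.64 [ 464. -169.   60.] [214. 241.]
scene seat_small 0.63 [549. 262.  14.] [358. 193.]
scene seat_medium 0.82 [598. 174.  15.] [354. 215.]
scene seat_medium 0.2 [597. -57.  42.] [291. 251.]
scene seat_large 0.78 [465. 215.  19.] [324. 187.]
scene seat_large 0.51 [ 494. -282.   51.] [182. 277.]
1.1 [3.14157572e+00 2.70882478e-05 3.43791782e-01] [ 210.65834354 -588.44281942  231.30866664] 0.9971391306922558
```

View pics/top0.png

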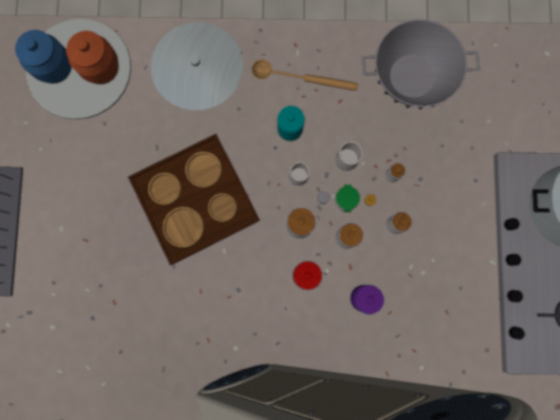

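View pics/scene0.png

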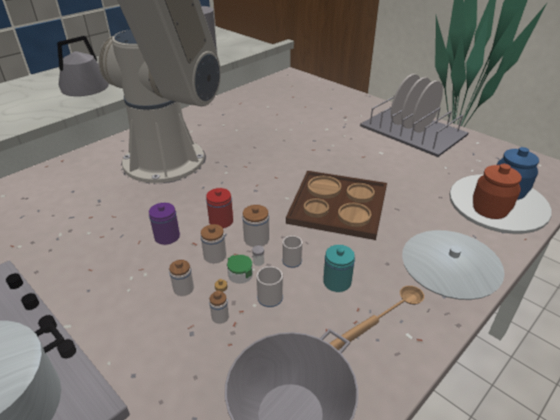

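Top view: jars tiny (397,170), small (401,221), medium (351,235) and large (301,222). What could be confused with them: open cups at (349,155) and (299,173), large jar shapes in turquoise (290,123), red (307,275) and purple (367,299), and blue and red pots on the plate. Seats: tiny (223,207), small (165,188), medium (202,169), large (184,228). I'll refine these by silhouette fits in both cameras and check one crop.

```bash
cat >> h.py <<'E'
from scipy.optimize import minimize
D=dict(jar_tiny=(36,60,0),jar_small=(45,68,0),jar_medium=(54,76,0),jar_large=(63,84,0),seat_tiny=(66,14,10),seat_small=(75,14,10),seat_medium=(84,14,10),seat_large=(93,14,10))
def sil(cam,x,y,d,h,z0,knob,S=4):
    a=np.linspace(0,2*np.pi,40); m=np.zeros((420*S,560*S),np.uint8)
    for dd,z,hh in [(d,z0,h)]+([(16,z0+h,12)] if knob else []):
        P=np.array([pix(cam,(x+dd/2*np.cos(t),y+dd/2*np.sin(t),zz)) for t in a for zz in(z,z+hh)])
        cv2.fillConvexPoly(m,cv2.convexHull(((P+.5)*S).astype(np.int32)),255)
    return cv2.resize(m,(560,420),interpolation=cv2.INTER_AREA)/255.
def fit(cam,t,xy,z0=None,R=30):
    d,h,zz=D[t]; z0=zz if z0 is None else z0; knob=t.startswith("jar"); c=pix(cam,(*xy,z0+h/2))
    best=None
    for m in trace(cam,t):
        M=m["mask"].astype(float); v,u=np.nonzero(M)
        if len(u) and np.hypot(u.mean()-c[0],v.mean()-c[1])<12: best=M;break
    if best is None: return None
    f=lambda p:(lambda s:1-np.minimum(s,best).sum()/np.maximum(s,best).sum())(sil(cam,*p,d,h,z0,knob))
    r=minimize(f,xy,method="Nelder-Mead",options=dict(initial_simplex=np.array([xy,np.add(xy,(8,0)),np.add(xy,(0,8))]),xatol=.3,fatol=1e-4,maxiter=60))
    return r.x.round(1),round(r.fun,3)
E
python3 - <<'E'
from h import *
G=dict(jar_tiny=(598,-271),jar_small=(485,-277),jar_medium=(453,-165),jar_large=(480,-61),seat_tiny=(511,124),seat_small=(551,259),seat_medium=(599,174),seat_large=(463,213))
I={c:grab_frame(c) for c in("top","scene")}
for t,g in G.items(): print(t,*[fit(c,t,g) for c in I])
a=cv2.resize(I["top"][110:270,120:440],None,fx=2.5,fy=2.5,interpolation=cv2.INTER_CUBIC)
cv2.imwrite("pics/crop1.png",a)
E
```

```text
Traceback (most recent call last):
  File "h.py", line 26, in fit
    r=minimize(f,xy,method="Nelder-Mead",options=dict(initial_simplex=np.array([xy,np.add(xy,(8,0)),np.add(xy,(0,8))]),xatol=.3,fatol=1e-4,maxiter=60))
  File "h.py", line 25, in <lambda>
    f=lambda p:(lambda s:1-np.minimum(s,best).sum()/np.maximum(s,best).sum())(sil(cam,*p,d,h,z0,knob))
                                                                              ~~~^^^^^^^^^^^^^^^^^^^^
  File "h.py", line 15, in sil
    P=np.array([pix(cam,(x+dd/2*np.cos(t),y+dd/2*np.sin(t),zz)) for t in a for zz in(z,z+hh)])
                ~~~^^^^^^^^^^^^^^^^^^^^^^^^^^^^^^^^^^^^^^^^^^^^
  File "h.py", line 6, in pix
    c=get_calibration(cam); q=(np.array(c["world_to_cam"])@np.r_[P,1])[:3]; q=np.array(c["intrinsics"])@q; return q[:2]/q[2]
ValueError: time passes only in moves, steps and waits
```

```bash
python3 - <<'E'
s=open('h.py').read()
s=s.replace("from rig import *\n","from rig import *\nimport functools\nget_calibration=functools.lru_cache(get_calibration)\n",1).replace("initial_simplex=np.array(","initial_simplex=1.*np.array(")
open('h.py','w').write(s)
E
cat > run.py <<'E'
from h import *
G=dict(jar_tiny=(598,-271),jar_small=(485,-277),jar_medium=(453,-165),jar_large=(480,-61),seat_tiny=(511,124),seat_small=(551,259),seat_medium=(599,174),seat_large=(463,213))
I={c:grab_frame(c) for c in("top","scene")}
a=cv2.resize(I["top"][110:270,120:440],None,fx=2.5,fy=2.5,interpolation=cv2.INTER_CUBIC)
cv2.imwrite("pics/crop1.png",a)
for t,g in G.items(): print(t,*[fit(c,t,g) for c in I])
print(sense()["clock"])
E
python3 run.py
```

```text
jar_tiny (array([ 595.9, -270.5]), np.float64(0.138)) (array([ 596.2, -271.2]), np.float64(0.106))
jar_small (array([ 478.6, -277.1]), np.float64(0.043)) (array([ 480.1, -277.3]), np.float64(0.07))
jar_medium None (array([ 447. , -162.5]), np.float64(0.073))
jar_large (array([473.2, -53.9]), np.float64(0.047)) (array([474. , -52.7]), np.float64(0.079))
seat_tiny (array([510.2, 125.7]), np.float64(0.044)) (array([509.8, 127.1]), np.float64(0.056))
seat_small (array([553.1, 260.7]), np.float64(0.034)) (array([550.7, 264.2]), np.float64(0.09))
seat_medium (array([597.4, 171.6]), np.float64(0.038)) (array([598.3, 172.9]), np.float64(0.043))
seat_large (array([462.4, 214.2]), np.float64(0.053)) (array([463.5, 215.3]), np.float64(0.068))
2.15
```

View pics/crop1.png

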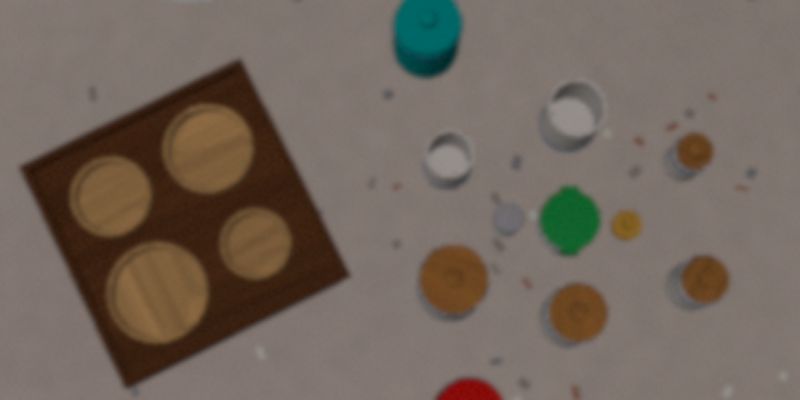

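Crop shows four brown-lidded jars, and two open cups at the top; each seat's size matches its label. Both cameras agree on the fits to about 2 mm. Start with tiny.

servo_tool(
  rows=[
    [50, [0, 0, 0], [0, 0, 9.85]],
    [50, [0, 0, 0], [0, 0, 9.85]],
    [50, [45, -37, 0], [0, 0, 0]],
    [50, [45, -37, 0], [0, 0, 0]],
    [50, [45, -37, 0], [0, 0, 0]],
    [50, [45, -37, 0], [0, 0, 0]],
    [50, [45, -37, 0], [0, 0, 0]],
    [50, [45, -37, 0], [0, 0, 0]],
  ],
  force=30,
)

```text
clock: 3.15
eef_pos: [482.1, -365.1, 231.5]
tcp_rot: [3.141, -0.0, -0.0]
contact_force: [0.7, 0.0, -0.5]
opening: 0.586
```

servo_tool(
  rows=[
    [50, [38, -31.5, 0], [0, 0, 0]],
    [50, [38, -31.5, 0], [0, 0, 0]],
    [50, [38, -31.5, 0], [0, 0, 0]],
    [50, [0, 0, 30], [0, 0, 0]],
    [50, [0, 0, 40], [0, 0, 0]],
    [50, [0, 0, 30], [0, 0, 0]],
    [50, [0, 0, 10], [0, 0, 0]],
    [50, [0, 0, 0], [0, 0, 0]],
  ],
)

```text
clock: 4.15
eef_pos: [594.7, -272.0, 121.3]
tcp_rot: [-3.141, 0.0, -0.0]
contact_force: [-0.4, -0.5, 0.3]
opening: 0.587
```

servo_tool(
  rows=[
    [50, [1.3, -1, 30], [0, 0, 0]],
    [50, [0, 0, 30], [0, 0, 0]],
    [50, [0, 0, 20], [0, 0, 0]],
    [50, [0, 0, 13], [0, 0, 0]],
    [50, [0, 0, 6], [0, 0, 0]],
    [42, [0, 0, 0], [0, 0, 0]],
    [30, [0, 0, 0], [0, 0, 0]],
    [30, [0, 0, 0], [0, 0, 0]],
  ],
)

```text
clock: 5.15
eef_pos: [596.5, -271.2, 23.0]
tcp_rot: [3.141, -0.001, -0.0]
contact_force: [0.1, 0.4, 2.6]
opening: 0.415
```

servo_tool(
  rows=[
    [30, [0, 0, 0], [0, 0, 0]],
    [30, [0, 0, 0], [0, 0, 0]],
  ],
)

```text
clock: 5.4
eef_pos: [596.5, -271.2, 23.0]
tcp_rot: [3.141, -0.001, -0.0]
contact_force: [-1.1, 0.3, 5.3]
opening: 0.411
```

servo_tool(
  rows=[
    [25, [0, 0, -10], [0, 0, 0]],
    [25, [0, 0, -25], [0, 0, 0]],
    [25, [0, 0, -35], [0, 0, 0]],
    [25, [0, 0, -35], [0, 0, 0]],
    [25, [0, 0, -22], [0, 0, 0]],
    [25, [-3, -14, 0], [0, 0, 0]],
    [25, [-6, -28, 0], [0, 0, 0]],
    [25, [-8.5, -39, 0], [0, 0, 0]],
  ],
)

```text
clock: 6.4
eef_pos: [576.7, -187.6, 147.6]
tcp_rot: [-3.14, 0.003, -0.001]
contact_force: [0.5, 0.8, -1.2]
opening: 0.411
```

servo_tool(
  rows=[
    [25, [-9, -42, 0], [0, 0, 0]],
    [25, [-9, -42, 0], [0, 0, 0]],
    [25, [-9, -42, 0], [0, 0, 0]],
    [25, [-9, -42, 0], [0, 0, 0]],
    [25, [-9, -42, 0], [0, 0, 0]],
    [25, [-9, -42, 0], [0, 0, 0]],
    [25, [-7, -30, 0], [0, 0, 0]],
    [25, [-4, -18, 0], [0, 0, 0]],
  ],
)

```text
clock: 7.4
eef_pos: [511.0, 112.1, 148.1]
tcp_rot: [3.141, 0.003, 0.002]
contact_force: [0.3, 1.0, -1.3]
opening: 0.411
```

servo_tool(
  rows=[
    [25, [-2, -10, 0], [0, 0, 0]],
    [25, [0, 0, 0], [0, 0, 0]],
  ],
)

```text
clock: 7.65
eef_pos: [511.1, 120.3, 149.0]
tcp_rot: [3.141, 0.0, 0.001]
contact_force: [0.6, -0.0, -1.2]
opening: 0.409
```

```bash
cat > look.py <<'E'
from h import *
import sys
t=sys.argv[1]; x,y,z0=map(float,sys.argv[2:5])
I={c:grab_frame(c) for c in("top","scene")}
for i,c in enumerate(I): cv2.imwrite(f"pics/l_{c}_{sense()['clock']:.2f}.png",I[c])
print(*[fit(c,t,(x,y),z0) for c in I]); s=sense(); print(s["clock"],s["eef_pos"].round(1) if hasattr(s["eef_pos"],"round") else s["eef_pos"],s["contact_force"])
E
python3 look.py jar_tiny 510 126 127; ls pics
```

```text
None (array([513.2, 117.9]), np.float64(0.375))
7.85 [511.7 119.3 149.3] [-0.62284105  0.04591669 -1.15590907]
crop1.png
l_scene_7.75.png
l_top_7.75.png
scene0.png
top0.png
```

servo_tool(
  rows=[
    [25, [-1.5, -7, 0], [0, 0, 0]],
    [25, [0, 0, 15], [0, 0, 0]],
    [25, [0, 0, 30], [0, 0, 0]],
    [25, [0, 0, 30], [0, 0, 0]],
    [25, [0, 0, 20], [0, 0, 0]],
    [25, [0, 0, 10], [0, 0, 0]],
    [25, [0, 0, 4], [0, 0, 0]],
    [25, [0, 0, 0], [0, 0, 0]],
  ],
)

```text
clock: 8.85
eef_pos: [510.2, 127.1, 40.4]
tcp_rot: [-3.142, -0.0, -0.0]
contact_force: [0.5, -0.2, -0.8]
opening: 0.409
```

```bash
python3 look.py jar_tiny 510 126 17; python3 -c "
import cv2,glob
f=sorted(glob.glob('pics/l_scene_*'))[-1];print(f)
a=cv2.imread(f)[130:270,240:430];cv2.imwrite('pics/c2.png',cv2.resize(a,None,fx=4,fy=4,interpolation=2))"
```

```text
None (array([509.5, 128.4]), np.float64(0.466))
9.05 [510.5 127.2  40.9] [ 0.46890088  0.4458683  -0.62094726]
pics/l_scene_8.95.png
```

View pics/c2.png

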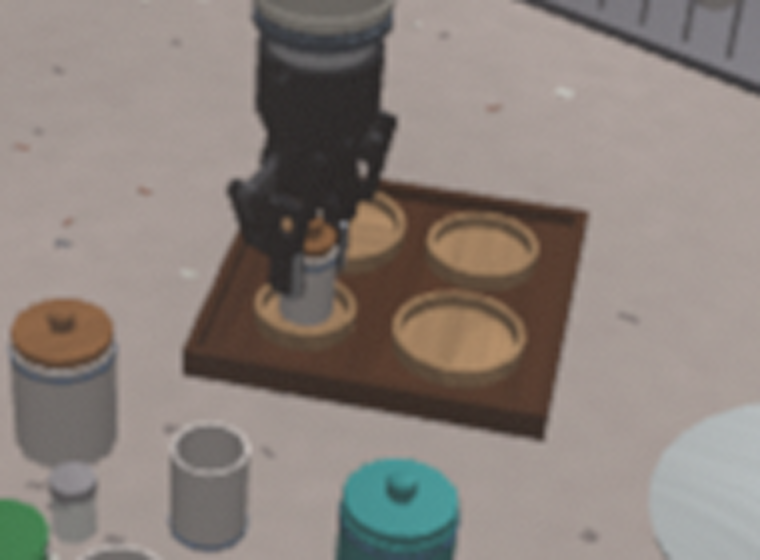

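The jar hangs inside the tiny seat at about (305,300) in the crop. I'll lower it slowly until it touches.

servo_tool(
  rows=[
    [25, [0, 0, 1], [0, 0, 0]],
    [25, [0, 0, 1], [0, 0, 0]],
    [25, [0, 0, 1], [0, 0, 0]],
    [25, [0, 0, 0.5], [0, 0, 0]],
    [25, [0, 0, 0], [0, 0, 0]],
  ],
)

```text
clock: 9.68
eef_pos: [509.9, 127.0, 37.0]
tcp_rot: [3.142, 0.0, -0.0]
contact_force: [-1.8, -0.7, 3.8]
opening: 0.411
```

Contact (+3.8 N). Release and rise.

servo_tool(
  rows=[
    [37, [0, 0, 0], [0, 0, 0]],
    [40, [0, 0, 0], [0, 0, 0]],
    [46, [0, 0, 0], [0, 0, 0]],
    [50, [0, 0, 0], [0, 0, 0]],
    [50, [0, 0, -10], [0, 0, 0]],
    [50, [0, 0, -30], [0, 0, 0]],
    [58, [0, 0, -40], [0, 0, 0]],
    [58, [0, 0, -30], [0, 0, 0]],
  ],
)

```text
clock: 10.68
eef_pos: [510.4, 127.2, 149.0]
tcp_rot: [-3.141, -0.001, -0.0]
contact_force: [0.8, 0.6, 0.5]
opening: 0.677
```

servo_tool(
  rows=[
    [58, [-2, 25, 0], [0, 0, 0]],
    [58, [-4, 45, 0], [0, 0, 0]],
    [58, [-4, 50, 0], [0, 0, 0]],
    [58, [-4, 50, 0], [0, 0, 0]],
    [58, [-4, 50, 0], [0, 0, 0]],
    [58, [-4, 50, 0], [0, 0, 0]],
    [58, [-4, 50, 0], [0, 0, 0]],
    [58, [-3, 45, 0], [0, 0, 0]],
  ],
)

```text
clock: 11.68
eef_pos: [480.7, -239.8, 147.6]
tcp_rot: [3.141, -0.001, -0.001]
contact_force: [0.9, 0.7, -0.0]
opening: 0.68
```

servo_tool(
  rows=[
    [58, [-1, 29, 0], [0, 0, 0]],
    [58, [-1, 10, 0], [0, 0, 0]],
    [58, [0, 0, 0], [0, 0, 0]],
    [58, [0, 0, 0], [0, 0, 0]],
  ],
)

```text
clock: 12.18
eef_pos: [478.9, -275.9, 146.9]
tcp_rot: [-3.141, 0.0, 0.001]
contact_force: [0.5, 0.7, -0.3]
opening: 0.684
```

```bash
python3 look.py jar_tiny 510 126 14
```

```text
(array([508.2, 125.7]), np.float64(0.147)) (array([509.8, 126.8]), np.float64(0.117))
12.375 [ 479.1 -276.1  146.8] [ 0.00727795  0.27215032 -0.48925218]
```

Tiny is seated and centred. Now small: descend to z = 24 and grip.

servo_tool(
  rows=[
    [58, [0, 1, 15], [0, 0, 0]],
    [58, [0, 0, 30], [0, 0, 0]],
    [58, [0, 0, 30], [0, 0, 0]],
    [58, [0, 0, 25], [0, 0, 0]],
    [58, [0, 0, 16], [0, 0, 0]],
    [58, [0, 0, 7], [0, 0, 0]],
    [50, [0, 0, 0], [0, 0, 0]],
    [35, [0, 0, 0], [0, 0, 0]],
  ],
)

```text
clock: 13.38
eef_pos: [479.5, -278.2, 24.5]
tcp_rot: [3.141, -0.001, -0.0]
contact_force: [-1.3, -0.6, -1.4]
opening: 0.522
```

servo_tool(
  rows=[
    [35, [0, 0, 0], [0, 0, 0]],
    [35, [0, 0, 0], [0, 0, 0]],
    [35, [0, 0, 0], [0, 0, 0]],
  ],
)

```text
clock: 13.75
eef_pos: [479.2, -278.1, 24.2]
tcp_rot: [3.141, -0.001, 0.0]
contact_force: [-0.5, 0.4, 4.1]
opening: 0.517
```

servo_tool(
  rows=[
    [35, [0, 0, -10], [0, 0, 0]],
    [35, [0, 0, -25], [0, 0, 0]],
    [35, [0, 0, -35], [0, 0, 0]],
    [35, [0, 0, -35], [0, 0, 0]],
    [35, [0, 0, -23], [0, 0, 0]],
    [35, [2, -15, 0], [0, 0, 0]],
    [35, [4, -30, 0], [0, 0, 0]],
    [35, [5, -40, 0], [0, 0, 0]],
  ],
)

```text
clock: 14.75
eef_pos: [489.2, -191.4, 150.6]
tcp_rot: [-3.141, 0.001, -0.001]
contact_force: [0.6, 1.1, -1.1]
opening: 0.519
```

servo_tool(
  rows=[
    [35, [6, -45, 0], [0, 0, 0]],
    [35, [6, -45, 0], [0, 0, 0]],
    [35, [6, -45, 0], [0, 0, 0]],
    [35, [6, -45, 0], [0, 0, 0]],
    [35, [6, -45, 0], [0, 0, 0]],
    [35, [6, -45, 0], [0, 0, 0]],
    [35, [6, -45, 0], [0, 0, 0]],
    [35, [6, -45, 0], [0, 0, 0]],
  ],
)

```text
clock: 15.75
eef_pos: [536.6, 169.1, 150.4]
tcp_rot: [3.141, 0.002, 0.0]
contact_force: [0.2, -0.3, -1.4]
opening: 0.522
```

servo_tool(
  rows=[
    [35, [6, -45, 0], [0, 0, 0]],
    [35, [4, -30, 0], [0, 0, 0]],
    [35, [3, -14, 0], [0, 0, 0]],
    [35, [0, 0, 0], [0, 0, 0]],
    [35, [0, 0, 0], [0, 0, 0]],
  ],
)

```text
clock: 16.38
eef_pos: [550.4, 255.0, 151.4]
tcp_rot: [3.141, 0.001, -0.001]
contact_force: [0.8, -0.3, -1.2]
opening: 0.519
```

servo_tool(
  rows=[
    [35, [1.5, -7.2, 0], [0, 0, 0]],
    [35, [0, 0, 15], [0, 0, 0]],
    [35, [0, 0, 30], [0, 0, 0]],
    [35, [0, 0, 30], [0, 0, 0]],
    [35, [0, 0, 20], [0, 0, 0]],
    [35, [0, 0, 10], [0, 0, 0]],
    [35, [0, 0, 4], [0, 0, 0]],
    [35, [0, 0, 0], [0, 0, 0]],
  ],
)

```text
clock: 17.38
eef_pos: [552.9, 263.4, 43.2]
tcp_rot: [-3.141, -0.001, -0.0]
contact_force: [0.4, 0.5, -1.0]
opening: 0.521
```

servo_tool(
  rows=[
    [35, [0, 0, 1], [0, 0, 0]],
    [35, [0, 0, 1], [0, 0, 0]],
    [35, [0, 0, 1], [0, 0, 0]],
    [35, [0, 0, 0], [0, 0, 0]],
  ],
)

```text
clock: 17.88
eef_pos: [552.5, 263.3, 39.8]
tcp_rot: [-3.142, 0.0, -0.0]
contact_force: [-0.5, 0.4, -1.7]
opening: 0.519
```

Expect contact near 38.2.

servo_tool(
  rows=[
    [35, [0, 0, 0.8], [0, 0, 0]],
    [35, [0, 0, 0.7], [0, 0, 0]],
    [35, [0, 0, 0], [0, 0, 0]],
  ],
)

```text
clock: 18.25
eef_pos: [552.5, 263.3, 38.2]
tcp_rot: [3.142, 0.0, -0.0]
contact_force: [-0.3, 0.4, -1.3]
opening: 0.519
```

servo_tool(
  rows=[
    [35, [0, 0, 0.5], [0, 0, 0]],
    [35, [0, 0, 0.5], [0, 0, 0]],
    [35, [0, 0, 0], [0, 0, 0]],
  ],
)

```text
clock: 18.62
eef_pos: [552.5, 263.3, 38.2]
tcp_rot: [-3.142, -0.0, -0.0]
contact_force: [-3.5, -1.1, 9.5]
opening: 0.52
```

servo_tool(
  rows=[
    [46, [0, 0, 0], [0, 0, 0]],
    [50, [0, 0, 0], [0, 0, 0]],
    [56, [0, 0, 0], [0, 0, 0]],
    [60, [0, 0, 0], [0, 0, 0]],
    [60, [0, 0, -10], [0, 0, 0]],
    [60, [0, 0, -30], [0, 0, 0]],
    [67, [0, 0, -40], [0, 0, 0]],
    [67, [0, 0, -35], [0, 0, 0]],
  ],
)

```text
clock: 19.62
eef_pos: [552.7, 263.3, 154.4]
tcp_rot: [-3.141, -0.001, 0.0]
contact_force: [0.2, 0.6, -0.4]
opening: 0.783
```

servo_tool(
  rows=[
    [67, [-6, 25, 0], [0, 0, 0]],
    [67, [-11, 45, 0], [0, 0, 0]],
    [67, [-12, 48, 0], [0, 0, 0]],
    [67, [-12, 48, 0], [0, 0, 0]],
    [67, [-12, 48, 0], [0, 0, 0]],
    [67, [-12, 48, 0], [0, 0, 0]],
    [67, [-12, 48, 0], [0, 0, 0]],
    [67, [-11, 45, 0], [0, 0, 0]],
  ],
)

```text
clock: 20.62
eef_pos: [462.7, -93.6, 151.9]
tcp_rot: [-3.142, 0.001, -0.0]
contact_force: [0.7, -0.1, -0.4]
opening: 0.788
```

servo_tool(
  rows=[
    [67, [-10, 38, 0], [0, 0, 0]],
    [67, [-5, 20, 0], [0, 0, 0]],
    [67, [-2, 10, 0], [0, 0, 0]],
    [67, [0, 0, 0], [0, 0, 0]],
  ],
)

```text
clock: 21.12
eef_pos: [446.9, -160.0, 152.0]
tcp_rot: [-3.141, 0.0, -0.001]
contact_force: [-0.3, 0.2, 0.4]
opening: 0.781
```

```bash
python3 look.py jar_small 552 263 14; python3 look.py jar_medium 447 -162 0;python3 -c "
import cv2,glob
f=sorted(glob.glob('pics/l_scene_2*'))[-1];print(f)
a=cv2.imread(f)[130:330,150:430];cv2.imwrite('pics/c3.png',cv2.resize(a,None,fx=2.8,fy=2.8,interpolation=2))"
```

```text
(array([552.3, 262.3]), np.float64(0.07)) (array([552.8, 264.2]), np.float64(0.112))
21.325 [ 447.6 -159.   152.2] [-0.00218135  0.33633049  0.13977263]
None (array([ 447.3, -163.4]), np.float64(0.091))
21.525 [ 447.6 -159.3  152.3] [0.11603341 0.66707207 0.30365955]
pics/l_scene_21.43.png
```

View pics/c3.png

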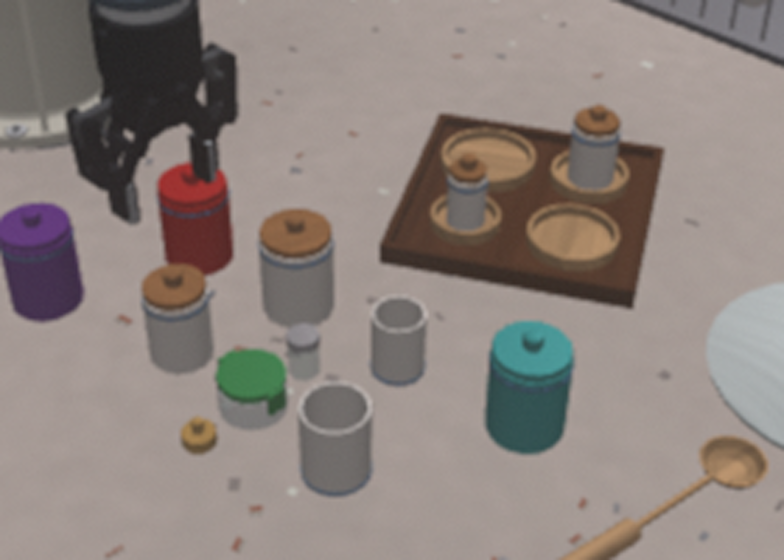

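Tiny and small stand upright in their seats at crop (467,200) and (596,160). The gripper hovers over medium, so descend.

servo_tool(
  rows=[
    [67, [0, 3.5, 15], [0, 0, 0]],
    [67, [0, 0, 30], [0, 0, 0]],
    [67, [0, 0, 32], [0, 0, 0]],
    [67, [0, 0, 25], [0, 0, 0]],
    [67, [0, 0, 16], [0, 0, 0]],
    [67, [0, 0, 7], [0, 0, 0]],
    [59, [0, 0, 0], [0, 0, 0]],
    [45, [0, 0, 0], [0, 0, 0]],
  ],
)

```text
clock: 22.52
eef_pos: [448.0, -163.4, 27.9]
tcp_rot: [3.141, -0.001, -0.0]
contact_force: [-0.2, 0.4, -2.6]
opening: 0.629
```

servo_tool(
  rows=[
    [45, [0, 0, 0], [0, 0, 0]],
    [45, [0, 0, 0], [0, 0, 0]],
    [45, [0, 0, 0], [0, 0, 0]],
  ],
)

```text
clock: 22.9
eef_pos: [447.7, -163.3, 27.7]
tcp_rot: [3.141, -0.001, -0.0]
contact_force: [-0.4, 0.3, 4.1]
opening: 0.623
```

servo_tool(
  rows=[
    [45, [0, 0, -10], [0, 0, 0]],
    [45, [0, 0, -25], [0, 0, 0]],
    [45, [0, 0, -35], [0, 0, 0]],
    [45, [0, 0, -35], [0, 0, 0]],
    [45, [0, 0, -23], [0, 0, 0]],
    [45, [7, -15, 0], [0, 0, 0]],
    [45, [13, -29, 0], [0, 0, 0]],
    [45, [18, -40, 0], [0, 0, 0]],
  ],
)

```text
clock: 23.9
eef_pos: [485.2, -77.9, 154.3]
tcp_rot: [-3.141, 0.001, -0.001]
contact_force: [0.2, -1.5, -2.6]
opening: 0.625
```

servo_tool(
  rows=[
    [45, [18, -40, 0], [0, 0, 0]],
    [45, [18, -40, 0], [0, 0, 0]],
    [45, [18, -40, 0], [0, 0, 0]],
    [45, [18, -40, 0], [0, 0, 0]],
    [45, [18, -40, 0], [0, 0, 0]],
    [45, [14, -32, 0], [0, 0, 0]],
    [45, [8, -19, 0], [0, 0, 0]],
    [45, [0, 0, 0], [0, 0, 0]],
  ],
)

```text
clock: 24.9
eef_pos: [597.1, 173.0, 154.3]
tcp_rot: [3.141, 0.001, 0.002]
contact_force: [-0.1, -1.2, -2.2]
opening: 0.627
```

servo_tool(
  rows=[
    [45, [0, 0, 0], [0, 0, 0]],
    [45, [0, 0, 0], [0, 0, 0]],
  ],
)

```text
clock: 25.15
eef_pos: [597.0, 170.7, 155.2]
tcp_rot: [3.141, 0.001, -0.001]
contact_force: [0.4, -0.6, -3.5]
opening: 0.624
```

servo_tool(
  rows=[
    [45, [0.5, -1, 10], [0, 0, 0]],
    [45, [0, 0, 25], [0, 0, 0]],
    [45, [0, 0, 30], [0, 0, 0]],
    [45, [0, 0, 24], [0, 0, 0]],
    [45, [0, 0, 14], [0, 0, 0]],
    [45, [0, 0, 6], [0, 0, 0]],
    [45, [0, 0, 1], [0, 0, 0]],
    [45, [0, 0, 0], [0, 0, 0]],
  ],
)

```text
clock: 26.15
eef_pos: [598.6, 172.9, 46.0]
tcp_rot: [-3.141, -0.001, -0.0]
contact_force: [0.0, 0.6, -2.1]
opening: 0.622
```

servo_tool(
  rows=[
    [45, [0, 0, 1], [0, 0, 0]],
    [45, [0, 0, 1], [0, 0, 0]],
    [45, [0, 0, 1], [0, 0, 0]],
    [45, [0, 0, 0], [0, 0, 0]],
  ],
)

```text
clock: 26.65
eef_pos: [597.9, 172.7, 42.2]
tcp_rot: [3.142, 0.0, -0.0]
contact_force: [-0.7, 0.4, -2.7]
opening: 0.626
```

servo_tool(
  rows=[
    [45, [0, 0, 0.5], [0, 0, 0]],
    [45, [0, 0, 0.5], [0, 0, 0]],
    [45, [0, 0, 0], [0, 0, 0]],
  ],
)

```text
clock: 27.02
eef_pos: [598.0, 172.8, 41.7]
tcp_rot: [-3.142, -0.0, 0.0]
contact_force: [-2.0, -0.4, 5.1]
opening: 0.626
```

servo_tool(
  rows=[
    [55, [0, 0, 0], [0, 0, 0]],
    [59, [0, 0, 0], [0, 0, 0]],
    [65, [0, 0, 0], [0, 0, 0]],
    [67, [0, 0, 0], [0, 0, 0]],
    [67, [0, 0, -10], [0, 0, 0]],
    [67, [0, 0, -30], [0, 0, 0]],
    [76, [0, 0, -40], [0, 0, 0]],
    [76, [0, 0, -35], [0, 0, 0]],
  ],
)

```text
clock: 28.02
eef_pos: [598.2, 172.8, 158.4]
tcp_rot: [-3.141, -0.001, -0.0]
contact_force: [0.3, 0.2, 0.1]
opening: 0.89
```

servo_tool(
  rows=[
    [76, [-10, 18, 0], [0, 0, 0]],
    [76, [-20, 36, 0], [0, 0, 0]],
    [76, [-24, 44, 0], [0, 0, 0]],
    [76, [-24, 44, 0], [0, 0, 0]],
    [76, [-22, 40, 0], [0, 0, 0]],
    [76, [-16, 29, 0], [0, 0, 0]],
    [76, [-8, 15, 0], [0, 0, 0]],
    [76, [0, 0, 0], [0, 0, 0]],
  ],
)

```text
clock: 29.02
eef_pos: [473.5, -53.8, 156.1]
tcp_rot: [-3.141, 0.0, -0.002]
contact_force: [0.8, 0.5, -1.2]
opening: 0.888
```

```bash
python3 look.py jar_medium 598 172 14; python3 look.py jar_large 474 -53 0
```

```text
(array([596.7, 171.1]), np.float64(0.051)) (array([596.4, 175.2]), np.float64(0.087))
29.225 [474.6 -52.5 156.3] [-0.3442773  -1.22843077  0.42766685]
(array([459.6, -49.5]), np.float64(0.586)) (array([474.7, -53.5]), np.float64(0.088))
29.425 [474.3 -52.7 156.2] [-0.61382823  0.83763297 -0.66399598]
```

servo_tool(
  rows=[
    [76, [0, 0.5, 15], [0, 0, 0]],
    [76, [0, 0, 30], [0, 0, 0]],
    [76, [0, 0, 32], [0, 0, 0]],
    [76, [0, 0, 25], [0, 0, 0]],
    [76, [0, 0, 16], [0, 0, 0]],
    [76, [0, 0, 7], [0, 0, 0]],
    [68, [0, 0, 0], [0, 0, 0]],
    [54, [0, 0, 0], [0, 0, 0]],
  ],
)

```text
clock: 30.42
eef_pos: [474.5, -53.8, 31.9]
tcp_rot: [3.141, -0.001, -0.0]
contact_force: [-0.6, 0.7, -2.9]
opening: 0.729
```

servo_tool(
  rows=[
    [54, [0, 0, 0], [0, 0, 0]],
    [54, [0, 0, 0], [0, 0, 0]],
    [54, [0, 0, 0], [0, 0, 0]],
  ],
)

```text
clock: 30.8
eef_pos: [474.3, -53.8, 31.7]
tcp_rot: [3.142, -0.001, -0.0]
contact_force: [-0.5, 0.7, 5.8]
opening: 0.73
```

servo_tool(
  rows=[
    [54, [0, 0, -10], [0, 0, 0]],
    [54, [0, 0, -25], [0, 0, 0]],
    [54, [0, 0, -35], [0, 0, 0]],
    [54, [0, 0, -35], [0, 0, 0]],
    [54, [0, 0, -23], [0, 0, 0]],
    [54, [-0.5, -14, 0], [0, 0, 0]],
    [54, [-1.5, -28, 0], [0, 0, 0]],
    [54, [-1.5, -38, 0], [0, 0, 0]],
  ],
)

```text
clock: 31.8
eef_pos: [469.4, 27.3, 158.2]
tcp_rot: [-3.142, 0.002, -0.001]
contact_force: [0.2, 0.1, -2.2]
opening: 0.729
```

servo_tool(
  rows=[
    [54, [-1.5, -38, 0], [0, 0, 0]],
    [54, [-1.5, -38, 0], [0, 0, 0]],
    [54, [-1.5, -38, 0], [0, 0, 0]],
    [54, [-1.5, -35, 0], [0, 0, 0]],
    [54, [-1, -25, 0], [0, 0, 0]],
    [54, [-1, -14, 0], [0, 0, 0]],
    [54, [0, 0, 0], [0, 0, 0]],
    [54, [0, 0, 0], [0, 0, 0]],
  ],
)

```text
clock: 32.8
eef_pos: [462.1, 213.6, 158.9]
tcp_rot: [3.141, 0.001, -0.0]
contact_force: [-0.5, -0.1, -2.3]
opening: 0.735
```

Contact is expected near z = 45.7.

servo_tool(
  rows=[
    [54, [0.5, -0.5, 10], [0, 0, 0]],
    [54, [0, 0, 25], [0, 0, 0]],
    [54, [0, 0, 30], [0, 0, 0]],
    [54, [0, 0, 24], [0, 0, 0]],
    [54, [0, 0, 14], [0, 0, 0]],
    [54, [0, 0, 6], [0, 0, 0]],
    [54, [0, 0, 1], [0, 0, 0]],
    [54, [0, 0, 0], [0, 0, 0]],
  ],
)

```text
clock: 33.8
eef_pos: [463.5, 215.0, 49.9]
tcp_rot: [-3.141, -0.001, -0.0]
contact_force: [-0.2, -0.2, -2.3]
opening: 0.728
```

servo_tool(
  rows=[
    [54, [0, 0, 1], [0, 0, 0]],
    [54, [0, 0, 1], [0, 0, 0]],
    [54, [0, 0, 0], [0, 0, 0]],
  ],
)

```text
clock: 34.17
eef_pos: [463.0, 214.8, 47.4]
tcp_rot: [-3.142, -0.0, -0.0]
contact_force: [0.3, -0.5, -2.9]
opening: 0.725
```

servo_tool(
  rows=[
    [54, [0, 0, 0.8], [0, 0, 0]],
    [54, [0, 0, 0.6], [0, 0, 0]],
    [54, [0, 0, 0.5], [0, 0, 0]],
    [54, [0, 0, 0], [0, 0, 0]],
  ],
)

```text
clock: 34.67
eef_pos: [463.0, 214.7, 45.8]
tcp_rot: [3.142, 0.0, -0.0]
contact_force: [-2.8, -1.0, 5.5]
opening: 0.729
```

servo_tool(
  rows=[
    [64, [0, 0, 0], [0, 0, 0]],
    [68, [0, 0, 0], [0, 0, 0]],
    [74, [0, 0, 0], [0, 0, 0]],
    [76, [0, 0, 0], [0, 0, 0]],
    [76, [0, 0, -10], [0, 0, 0]],
    [76, [0, 0, -30], [0, 0, 0]],
    [76, [0, 0, -40], [0, 0, 0]],
    [76, [0, 0, -40], [0, 0, 0]],
  ],
)

```text
clock: 35.67
eef_pos: [462.9, 214.7, 167.2]
tcp_rot: [-3.142, -0.0, -0.0]
contact_force: [0.7, 0.6, -0.2]
opening: 0.889
```

servo_tool(
  rows=[
    [76, [-5, 20, -30], [0, 0, 0]],
    [76, [-10, 40, -20], [0, 0, 0]],
    [76, [-10, 45, 0], [0, 0, 0]],
    [76, [-10, 45, 0], [0, 0, 0]],
    [76, [-10, 45, 0], [0, 0, 0]],
    [76, [-5, 20, 0], [0, 0, 0]],
    [76, [0, 0, 0], [0, 0, 0]],
    [76, [0, 0, 0], [0, 0, 0]],
  ],
)

```text
clock: 36.67
eef_pos: [413.3, 0.2, 215.8]
tcp_rot: [-3.141, -0.001, -0.0]
contact_force: [0.6, 0.6, -0.2]
opening: 0.885
```

```bash
python3 - <<'E'
from h import *
I={c:grab_frame(c) for c in("top","scene")}
for t,g in dict(jar_tiny=(509,126),jar_small=(552,263),jar_medium=(597,173),jar_large=(463,215)).items(): print(t,*[fit(c,t,g,14) for c in I])
a=cv2.resize(I["scene"][130:330,150:430],None,fx=2.8,fy=2.8,interpolation=2);cv2.imwrite("pics/end.png",a)
E
```

```text
jar_tiny (array([508.6, 124.9]), np.float64(0.469)) (array([509. , 127.8]), np.float64(0.14))
jar_small (array([551.9, 261.6]), np.float64(0.075)) None
jar_medium (array([596.4, 171.3]), np.float64(0.103)) (array([595.9, 175.8]), np.float64(0.123))
jar_large (array([462.1, 213.3]), np.float64(0.039)) (array([461.9, 215.9]), np.float64(0.127))
```

View pics/end.png

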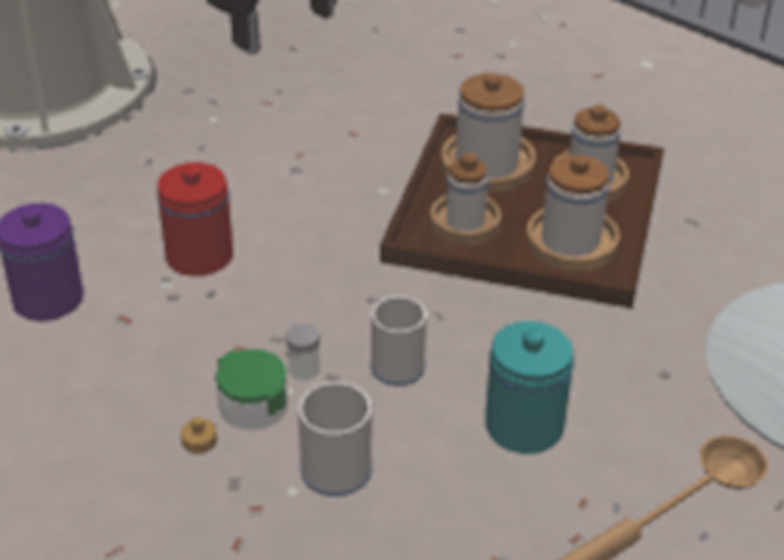

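All four jars stand upright inside their seats (large at (490,130), small (596,150), tiny (467,195), medium (576,205)). The cups at (398,340) and (335,440) haven't moved.

```bash
python3 -c "
from rig import *
print(sign_off())"
```

```text
the job is handed in; nothing more can be done
None
```

All four lidded jars are in the caddy, each upright in the seat of its own size. I moved them in order from tiny to large, lowering each one slowly until it touched (4–10 N) before letting go. The job was handed in at about 37 s on the robot clock.

- **Last picture:** it shows all four jars upright inside their seat rims. The two open cups and the other objects around them are where they were.
- **Position fits:** most put the jars within about 2 mm of the seat centres, against 5 mm of clearance on each side. Medium is the loosest. The two cameras disagree by about 4.5 mm along y, and the scene camera puts it about 4 mm off centre.
- **Failed or weak checks:**
  - In the last check, the scene camera gave no fit for small, which is partly hidden behind medium. Its top fit was within 1 mm.
  - The top-camera fit for tiny was poor in outline, but its centre was within 2 mm.

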